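Turn the lidded well dish over for draining

ROBOT

A 6-joint arm with a two-finger parallel gripper is mounted at the origin on a cart in front of the work surface, level with it; the furniture and walls round the work are solid. World frame = base frame: x ahead of the robot, y to its left, z up, the work surface at z = 0. Lengths are in m, angles in rad, forces in N, time in s.
With the tool pointing down it reaches from about 0.275 to 0.975 m from the base axis. Payload 8.4 kg.
Tool frame: the origin (TCP) lies midway between the tips of the shut fingers; the grasp point (between the pads) lies 19 mm behind it; z points along the fingers, y is the direction in which the jaws open and shut (so a half turn about z gives the same grasp; the last joint's range is limited). The gripper opens to 92 mm and grips with 3 to 60 N. Pads are 20 mm wide; open, the fingers measure 128 mm over their backs; the gripper's body (75 mm by 189 mm) begins 69 mm behind the grasp point.
Start: joints at [1.294, 0.353, 1.633, -0, 1.155, -0.002], TCP at [0.17, 0.602, 0.215] pointing down, gripper open.
Joint ranges: [-2.63, 2.63], [-0.92, 2.1], [0.06, 2.66], [-1.3, 4.44], [0, 2.69], [-3.02, 3.02]. Speed limits (rad/s): [2.22, 2.22, 2.79, 3.14, 3.14, 3.14].

INTERFACE

Orientations are given as a 3x3 rotation matrix whose columns are the frame's x, y, z axes.
In Python, from plant import monitor, viewer, r gives the robot as it stands.
- The arm moves only by the tool send_rows, never from a script. Its argument "plan" is a list of rows, each an object with "claw": the opening, from 0 (shut) to 1 (fully open); "slide": the shift along the tool's x, y, z in cm, a list of three; "rotation": the turn, a rotation vector about the tool's x, y, z in degrees, a list of three. In form: [{"claw": claw, "slide": [tx, ty, tz], "rotation": [rx, ry, rz]}, ...]. A call has 1 to 10 rows; each row shifts and turns the commanded pose from where the row before left it, along the tool's axes as they then stand; what a row does not reach is not made up. A row lasts 1/10 s, in which the tool goes at most 50 mm and 8.59 degrees, less where a joint would pass 70% of its speed; a pose out of reach is approached as far as the arm can. A call with a gripper value outside its range is refused whole. The fingers move at their own pace and stop on an object; the grip force is fixed at half the most. Time passes only in rows, so rows that do not move let the fingers close. It gives the time, the measured TCP pose, the force and the opening at its end, in the units of the state.
- monitor.get_state(): the state, without advancing time (a new reading comes with each control period).
- viewer.camera(name): name is "scene" or "top" or "wrist"; returns a dict with "color" (400x640x3 uint8, red, green, blue), "fovy" (degrees; the focal length in pixels is half the picture's height over the tangent of half this angle, whatever the lens; pixels are square), "cx", "cy" (the principal point, pixels), "extrinsics" (4x4, takes a point from world to camera coordinates). Camera axes: x right, y down, z forward; pixel columns grow to the right and rows downward; lengths in m; the calibration is good to about 2 mm. A picture is of the moment at which its call begins. There is no depth.
- r.hand_in(): hands the job in, once; it reports no verdict.
The state is a dict: "time_s": time; "joint_positions": joint angles; "joint_vel": joint speeds; "effort": joint torques, N m; "eef_pos": TCP position; "tcp_rot": TCP orientation; "force": force on the tool from outside, world axes, zero at the start; "ft_torque": the same for the moment, N m; "finger_gap": finger opening in m.
Only numpy, scipy, OpenCV 4.12 (cv2) and the standard library are available. Lean on these libraries where they do the work, as an engineer would, in place of code of your own. Each camera call takes 0.05 s, during which the arm holds its last target.

TASK

The washed dish with the green lid has to drain upside down. Pick up dish and lid together, turn the pair right over so that the white dish ends up on top of its lid, and set it back leaning flat in the stand it came from, then let go. Keep the lid on throughout, and do not disturb the set with the orange lid.

Things in the scene. Friction and masses are not known exactly. Their poses are not given: they have to be found in the camera images.
- green_dish_mid (a point): Centre (half-way up) of the white well dish under the green lid, loose, 104 x 74 x 16 mm (its x, y, z), about 80 g. Own +z: out of its open face; six grey discs on its closed underside. At the start it leans in the stand: +z points up and to the robot's right, 45 deg from vertical, lid on that side; +y points up and left, 45 deg, away from the ledge; x level. Turned over, its z points 45 deg down.
- green_lid_mid (a point): Centre (half-way through its height) of the loose green lid, 112 x 82 x 11 mm, about 50 g; own +z out of its closed top. Its skirt fits over the dish with 1.5 mm play. Closed pair 112 x 82 x 19 mm (dish centre 8 mm from the underside, lid centre 5.5 mm further along dish z). Only its weight, or a grip across the 19 mm, keeps it on. A half turn about dish y turns the pair over.
- green_stand_seat (a point): Centre of the seated pair, either way up, in the fixed metal stand; 86 mm above the bench; x along the ledge, z up. The pair lies on two rails that slope 45 deg down to the robot's right, its lower long edge on a ledge square to them. The rails, 88 mm apart, carry only its ends: its middle is free below, to be gripped at the upper long edge, across the 19 mm, up to 35 mm deep, by jaws tilted 45 deg.
- orange_set_mid (a point): Centre of a like closed set, white dish with orange lid (one loose piece, 112 x 82 x 19 mm, 130 g) in a like stand about 0.33 m to the left or right of the other. To be left alone.
Not all that is in view belongs to the job. There is more than one size of the part that bears green_lid_mid; the job needs the smaller.

How it is judged:
By the outcome, as a careful person would: the job done as asked, in the order asked, and still so for the second after the job is handed in, with the robot touching nothing.
It also fails if it takes over 42 s, if anything falls off the work surface, if the arm or the gripper's body presses on something with over 40 N, if the wrist force passes 120 N, or if a joint passes its speed limit or range.

## Working session

There is one attempt and no reset: what is moved stays moved. The work goes in short steps, Python scripts to look and compute and a tool call to move; the robot and the scene stay as the last step left them, time stands still between calls to the robot, and variables do not carry over. Pictures are saved under pics/ and viewed, and the job is handed in when it is done.

Besides the shell and the picture viewer there is one more tool, called after "Request:" as name([rows], argument=value, ...), one row to a line, values as JSON. send_rows: Moves the arm, as the interface text tells. Its arguments: {"type":"object","properties":{"plan":{"type":"array","items":{"type":"object","properties":{"claw":{"type":"number"},"slide":{"type":"array","items":{"type":"number"}},"rotation":{"type":"array","items":{"type":"number"}}}}}},"required":["plan"]}

```bash
mkdir -p pics; ls; python3 - <<'E'
from plant import monitor, viewer, r
import cv2,numpy as np
print(monitor.get_state())
for n in("scene","top","wrist"):
    c=viewer.camera(n); cv2.imwrite(f"pics/a_{n}.png",c["color"][:,:,::-1]); print(n,c["fovy"],c["cx"],c["cy"],np.round(c["extrinsics"],4).tolist())
E
```

```text
pics
{'time_s': 0.0, 'joint_positions': array([ 1.29361591e+00,  3.53626846e-01,  1.63412770e+00,  2.37271764e-05,
        1.15520195e+00, -2.40225867e-03]), 'joint_vel': array([-0.00218618,  0.00017349, -0.00026531, -0.00078102, -0.00115456,
       -0.00114723]), 'effort': array([-4.15599556e-03, -5.93851125e+01, -3.34198523e+01,  6.93204557e-02,
        2.36442522e-02, -1.04888693e-04]), 'eef_pos': array([0.16944194, 0.60107956, 0.21387975]), 'tcp_rot': array([[-9.62482805e-01,  2.71342394e-01, -3.94088482e-04],
       [ 2.71342679e-01,  9.62481919e-01, -1.30584990e-03],
       [ 2.49705992e-05, -1.36379110e-03, -9.99999070e-01]]), 'force': array([ 0.27916934, -0.2222849 ,  1.22375465]), 'ft_torque': array([-0.05031426,  0.02720031,  0.02138685]), 'finger_gap': 0.09148237570472388}
scene 48.16649899431842 318.22377279071645 193.12966192716038 [[-0.8644, -0.5022, -0.0226, 0.6551], [-0.255, 0.4767, -0.8413, 0.1009], [0.4333, -0.7215, -0.5401, 0.8], [0.0, 0.0, 0.0, 1.0]]
top 50.411779134133894 319.90621674641187 201.72262423031273 [[-0.0037, -0.9999, -0.0169, 0.2624], [-0.9876, 0.0063, -0.1568, 0.6244], [0.1568, 0.0161, -0.9875, 0.8777], [0.0, 0.0, 0.0, 1.0]]
wrist 64.78295409796198 320.2719230551765 196.09680034864164 [[0.272, 0.9623, -0.0014, -0.6234], [0.9283, -0.262, 0.2639, -0.0285], [0.2535, -0.0731, -0.9646, 0.3916], [0.0, 0.0, 0.0, 1.0]]
```

View pics/a_scene.png

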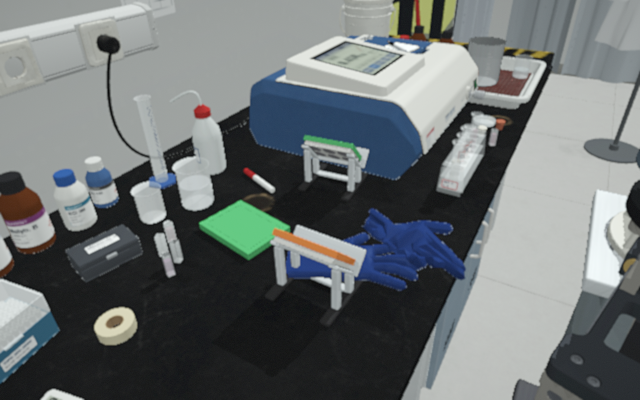

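View pics/a_top.png

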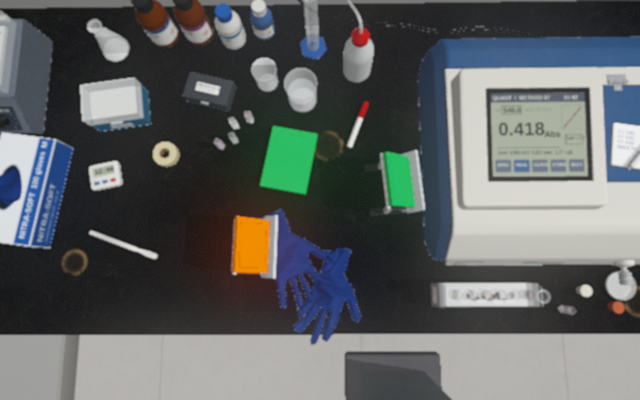

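View pics/a_wrist.png

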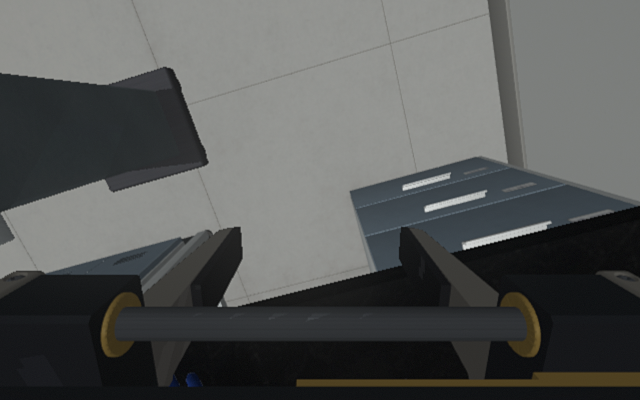

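```bash
cat > h.py <<'E'
import numpy as np,cv2
from plant import monitor,viewer,r
def ray(c,u,v):
    E=np.array(c["extrinsics"]);f=200/np.tan(np.radians(c["fovy"]/2))
    d=E[:3,:3].T@np.array([(u-c["cx"])/f,(v-c["cy"])/f,1]);o=-E[:3,:3].T@E[:3,3];return o,d/np.linalg.norm(d)
def onz(c,u,v,z):
    o,d=ray(c,u,v);return o+d*(z-o[2])/d[2]
def proj(c,p):
    E=np.array(c["extrinsics"]);f=200/np.tan(np.radians(c["fovy"]/2))
    q=E[:3,:3]@np.asarray(p)+E[:3,3];return np.array([c["cx"]+f*q[0]/q[2],c["cy"]+f*q[1]/q[2]])
def green(c):
    hsv=cv2.cvtColor(c["color"],cv2.COLOR_RGB2HSV);return cv2.inRange(hsv,(45,100,60),(85,255,255))
E
python3 - <<'E'
from h import *
for n in("top","scene"):
    c=viewer.camera(n);m=green(c)
    cs,_=cv2.findContours(m,cv2.RETR_EXTERNAL,cv2.CHAIN_APPROX_NONE)
    for k in cs:
        if cv2.contourArea(k)<60: continue
        a=cv2.approxPolyDP(k,3,True)[:,0]
        print(n,cv2.contourArea(k),a.tolist(),cv2.minAreaRect(k))
    if n=="top":
        for k in cs:
            if cv2.contourArea(k)<60: continue
            b=cv2.boxPoints(cv2.minAreaRect(k))
            print("flat z=.011",[np.round(onz(c,*p,.011),3)[:2].tolist() for p in b])
    b=c["color"][130:240,340:470] if n=="top" else c["color"][120:210,280:400]
    cv2.imwrite(f"pics/b_{n}.png",cv2.resize(b,None,fx=6,fy=5.4 if n=="top" else 6,interpolation=cv2.INTER_CUBIC)[:,:,::-1] if 0 else cv2.resize(b,None,fx=5,fy=5,interpolation=cv2.INTER_CUBIC)[:,:,::-1])
E
```

```text
top 1296.0 [[384, 151], [389, 204], [413, 206], [408, 157]] ((398.50006103515625, 178.5), (58.17229080200195, 25.179048538208008), 82.87498474121094)
top 3048.5 [[272, 125], [259, 186], [305, 195], [318, 133]] ((288.51922607421875, 159.4038543701172), (49.4212646484375, 64.91444396972656), 11.309932708740234)
flat z=.011 [[0.75, 0.114], [0.757, 0.056], [0.621, 0.045], [0.615, 0.102]]
flat z=.011 [[0.669, 0.402], [0.821, 0.375], [0.797, 0.261], [0.645, 0.291]]
scene 2853.5 [[199, 221], [200, 229], [247, 259], [270, 245], [274, 226], [290, 231], [288, 224], [241, 199]] ((243.93821716308594, 226.89889526367188), (82.46783447265625, 51.62189865112305), 32.0053825378418)
scene 224.5 [[303, 137], [351, 147], [360, 158], [352, 143]] ((332.9350280761719, 143.11509704589844), (60.70444869995117, 12.078681945800781), 18.121862411499023)
```

View pics/b_top.png

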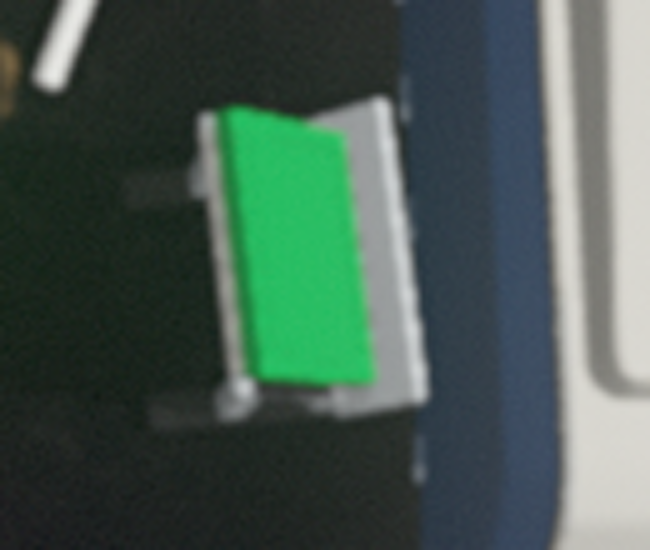

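View pics/b_scene.png

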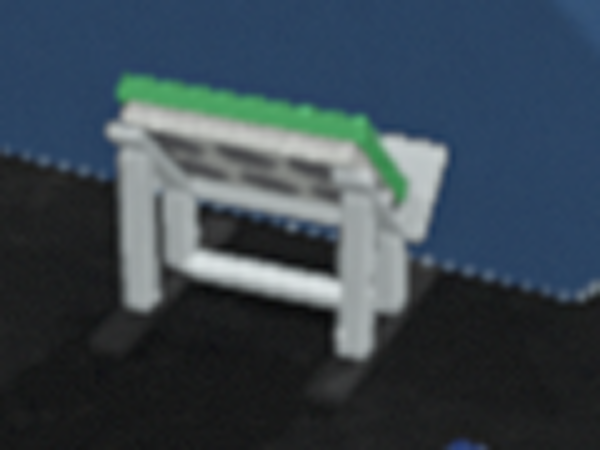

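```bash
python3 - <<'E'
from h import *
c=viewer.camera("top")
s=.5**.5
zu=.086+s*.041+s*.0095; zl=.086-s*.041+s*.0095
up=[(386.6,152),(391.9,206)]; lo=[(408.7,156.7),(414.6,206.8)]
U=[onz(c,*p,zu) for p in up];L=[onz(c,*p,zl) for p in lo]
print(np.round(U,4),np.round(L,4))
for A in(U,L):
    d=A[0]-A[1];print(np.linalg.norm(d),"yaw",np.degrees(np.arctan2(-d[1],d[0]))*-1)
m=(sum(U)+sum(L))/4; print("face centre",m)
w=sum(U)/2-sum(L)/2;print(w,np.linalg.norm(w))
yaw=np.mean([np.arctan2((A[0]-A[1])[1],(A[0]-A[1])[0]) for A in(U,L)])
n=np.array([np.sin(yaw)*s,-np.cos(yaw)*s,s]);cen=m-.0095*n;print(np.degrees(yaw),cen)
# reproject check in scene: dish etc
sc=viewer.camera("scene")
X=np.array([np.cos(yaw),np.sin(yaw),0]);Y=np.cross(n,X)
for a,b in((1,1),(-1,1),(-1,-1)):
    print("scene lid-top corner",proj(sc,cen+.056*a*X+.041*b*Y+.0095*n), "top",proj(c,cen+.056*a*X+.041*b*Y+.0095*n))
# instrument left edge
for u,v in((421,100),(421,200),(440,60)):
    for z in(0,.1,.2):print(u,v,z,np.round(onz(c,u,v,z),3))
E
```

```text
[[0.717  0.1208 0.1217]
 [0.605  0.1134 0.1217]] [[0.7222 0.0645 0.0637]
 [0.6115 0.0559 0.0637]]
0.11231261236353918 yaw 3.810830125852969
0.11109458627640233 yaw 4.434956061967784
face centre [0.66392332 0.0886508  0.09271751]
[-0.0058633   0.05690747  0.05798276] 0.08145451685329343
4.122893093910377 [0.66344036 0.09535093 0.086     ]
scene lid-top corner [304.62158802 134.00191898] top [386.22126083 151.68647438]
scene lid-top corner [353.1933769  143.30333685] top [391.80044928 205.49657878]
scene lid-top corner [362.64142715 156.17984182] top [414.71432112 207.40905805]
421 100 0 [0.879 0.017 0.   ]
421 100 0.1 [0.837 0.041 0.1  ]
421 100 0.2 [0.796 0.064 0.2  ]
421 200 0 [0.636 0.027 0.   ]
421 200 0.1 [0.62 0.05 0.1 ]
421 200 0.2 [0.604 0.072 0.2  ]
440 60 0 [ 0.98  -0.033  0.   ]
440 60 0.1 [ 0.929 -0.004  0.1  ]
440 60 0.2 [0.877 0.025 0.2  ]
```

```bash
cat >> h.py <<'E'
from scipy.spatial.transform import Rotation as Ro
s=.5**.5;yaw=np.radians(4.1);cen=np.array([.6634,.0954,.086])
X=np.array([np.cos(yaw),np.sin(yaw),0]);N=np.array([np.sin(yaw)*s,-np.cos(yaw)*s,s]);Y=np.cross(N,X)
RA=np.stack([-X,-N,-Y],1); RB=np.stack([X,N,-Y],1)
def rel(p,Rt,p0=None,R0=None):
    st=monitor.get_state(); p0=st["eef_pos"] if p0 is None else p0;R0=st["tcp_rot"] if R0 is None else R0
    print("slide first cm",np.round(R0.T@(p-p0)*100,2),"| then rot deg",np.round(np.degrees(Ro.from_matrix(R0.T@Rt).as_rotvec()),2),"| slide after rot",np.round(Rt.T@(p-p0)*100,2),"t",round(st["time_s"],2),"q",np.round(st["joint_positions"],3),"F",np.round(st["force"],1),"gap",round(st["finger_gap"],4),"p",np.round(st["eef_pos"],4))
E
python3 - <<'E'
from h import *
p=monitor.get_state()["eef_pos"]+[0,0,.15]
R0=monitor.get_state()["tcp_rot"]
t=cen+Y*.15;print("target",t)
rel(t+[0,0,.15],RA,p,R0)
sc=viewer.camera("scene")
for u,v in((280,150),(396,180),(250,118)):print(np.round(onz(sc,u,v,0),3))
E
```

```text
target [0.65581655 0.20119457 0.19206602]
slide first cm [-57.66 -25.33   2.24] | then rot deg [ 44.52  -7.8  -18.81] | slide after rot [-45.64 -29.11  32.27] t 0.35 q [ 1.294  0.353  1.634  0.     1.155 -0.002] F [-0.2  1.   1.1] gap 0.0919 p [0.1696 0.6014 0.2144]
[0.864 0.015 0.   ]
[0.543 0.016 0.   ]
[ 1.063 -0.117  0.   ]
```

Request:
send_rows([
  {"claw": 0.55, "slide": [0, 0, -5], "rotation": [0, 0, 0]},
  {"claw": 0.55, "slide": [0, 0, -5], "rotation": [0, 0, 0]},
  {"claw": 0.55, "slide": [0, 0, -5], "rotation": [0, 0, 0]},
])

```text
time_s: 0.7
eef_pos: [0.1695, 0.6011, 0.3662]
tcp_rot: [[-0.962, 0.271, -0.0], [0.271, 0.962, -0.001], [0.0, -0.001, -1.0]]
force: [0.6, 0.7, 0.0]
finger_gap: 0.07
```

Request:
send_rows([
  {"claw": 0.55, "slide": [-2.9, -1.25, 0.1], "rotation": [0, 0, 0]},
  {"claw": 0.55, "slide": [-2.9, -1.25, 0.1], "rotation": [0, 0, 0]},
  {"claw": 0.55, "slide": [-2.9, -1.25, 0.1], "rotation": [0, 0, 0]},
  {"claw": 0.55, "slide": [-2.9, -1.25, 0.1], "rotation": [0, 0, 0]},
  {"claw": 0.55, "slide": [-2.9, -1.25, 0.1], "rotation": [0, 0, 0]},
  {"claw": 0.55, "slide": [-2.9, -1.25, 0.1], "rotation": [0, 0, 0]},
  {"claw": 0.55, "slide": [-2.9, -1.25, 0.1], "rotation": [0, 0, 0]},
  {"claw": 0.55, "slide": [-2.9, -1.25, 0.1], "rotation": [0, 0, 0]},
  {"claw": 0.55, "slide": [-2.9, -1.25, 0.1], "rotation": [0, 0, 0]},
  {"claw": 0.55, "slide": [-2.9, -1.25, 0.1], "rotation": [0, 0, 0]},
])

```text
time_s: 1.7
eef_pos: [0.4157, 0.4016, 0.3547]
tcp_rot: [[-0.962, 0.271, 0.0], [0.271, 0.962, 0.0], [-0.0, 0.0, -1.0]]
force: [0.6, 0.1, 0.5]
finger_gap: 0.051
```

Request:
send_rows([
  {"claw": 0.55, "slide": [-2.9, -1.25, 0.1], "rotation": [0, 0, 0]},
  {"claw": 0.55, "slide": [-2.9, -1.25, 0.1], "rotation": [0, 0, 0]},
  {"claw": 0.55, "slide": [-2.9, -1.25, 0.1], "rotation": [0, 0, 0]},
  {"claw": 0.55, "slide": [-2.9, -1.25, 0.1], "rotation": [0, 0, 0]},
  {"claw": 0.55, "slide": [-2.9, -1.25, 0.1], "rotation": [0, 0, 0]},
  {"claw": 0.55, "slide": [-2.9, -1.25, 0.1], "rotation": [0, 0, 0]},
  {"claw": 0.55, "slide": [-2.9, -1.25, 0.1], "rotation": [0, 0, 0]},
  {"claw": 0.55, "slide": [-2.9, -1.25, 0.1], "rotation": [0, 0, 0]},
  {"claw": 0.55, "slide": [-2.9, -1.25, 0.1], "rotation": [0, 0, 0]},
  {"claw": 0.55, "slide": [-2.9, -1.25, 0.1], "rotation": [0, 0, 0]},
])

```text
time_s: 2.7
eef_pos: [0.6609, 0.2026, 0.3445]
tcp_rot: [[-0.962, 0.271, -0.0], [0.271, 0.962, -0.0], [0.0, -0.0, -1.0]]
force: [0.4, 0.2, 0.5]
finger_gap: 0.0509
```

```bash
python3 - <<'E'
from h import *
rel(cen+Y*.15+[0,0,.15],RA)
E
```

```text
slide first cm [ 0.45 -0.27  0.24] | then rot deg [ 44.54  -7.8  -18.81] | slide after rot [0.51 0.1  0.24] t 2.7 q [ 0.295  0.375  1.319  0.     1.448 -1.001] F [0.4 0.2 0.5] gap 0.0509 p [0.6609 0.2026 0.3445]
```

Request:
send_rows([
  {"claw": 0.55, "slide": [0, 0, 0], "rotation": [6.36, -1.11, -2.69]},
  {"claw": 0.55, "slide": [0, 0, 0], "rotation": [6.36, -1.11, -2.69]},
  {"claw": 0.55, "slide": [0, 0, 0], "rotation": [6.36, -1.11, -2.69]},
  {"claw": 0.55, "slide": [0, 0, 0], "rotation": [6.36, -1.11, -2.69]},
  {"claw": 0.55, "slide": [0, 0, 0], "rotation": [6.36, -1.11, -2.69]},
  {"claw": 0.55, "slide": [0, 0, 0], "rotation": [6.36, -1.11, -2.69]},
  {"claw": 0.55, "slide": [0, 0, 0], "rotation": [6.36, -1.11, -2.69]},
  {"claw": 0.55, "slide": [0, 0, 0], "rotation": [0, 0, 0]},
])

```text
time_s: 3.5
eef_pos: [0.6587, 0.2055, 0.3412]
tcp_rot: [[-0.997, -0.057, 0.05], [-0.076, 0.702, -0.708], [0.006, -0.71, -0.705]]
force: [-1.3, 0.1, -0.7]
finger_gap: 0.0505
```

```bash
python3 - <<'E'
from h import *
rel(cen+Y*.15,RA)
E
```

```text
slide first cm [ 0.24 10.29 10.8 ] | then rot deg [-0.2  -0.07  0.4 ] | slide after rot [ 0.32 10.26 10.84] t 3.5 q [ 0.621  0.599  1.199 -0.666  1.775 -1.02 ] F [-1.3  0.1 -0.7] gap 0.0505 p [0.6587 0.2055 0.3412]
```

Request:
send_rows([
  {"claw": 0.55, "slide": [0.05, 2.06, 2.16], "rotation": [0, 0, 0.2]},
  {"claw": 0.55, "slide": [0.05, 2.06, 2.16], "rotation": [0, 0, 0.2]},
  {"claw": 0.55, "slide": [0.05, 2.06, 2.16], "rotation": [0, 0, 0]},
  {"claw": 0.55, "slide": [0.05, 2.06, 2.16], "rotation": [0, 0, 0]},
  {"claw": 0.55, "slide": [0.05, 2.06, 2.16], "rotation": [0, 0, 0]},
  {"claw": 0.55, "slide": [0, 0, 0], "rotation": [-0.2, 0, 0]},
  {"claw": 0.55, "slide": [0, 0, 0], "rotation": [0, 0, 0]},
])

```text
time_s: 4.2
eef_pos: [0.6586, 0.1994, 0.1965]
tcp_rot: [[-0.998, -0.042, 0.049], [-0.065, 0.71, -0.701], [-0.005, -0.703, -0.711]]
force: [0.5, 0.1, 0.5]
finger_gap: 0.0502
```

```bash
python3 - <<'E'
from h import *
rel(cen+Y*.011,RA)
for n in("scene","top","wrist"):
    c=viewer.camera(n); cv2.imwrite(f"pics/c_{n}.png",c["color"][:,:,::-1])
    print(n,proj(c,cen),proj(c,cen+Y*.011),proj(c,monitor.get_state()["eef_pos"]), proj(c,cen+Y*.041+N*.0095),proj(c,cen+Y*.041-N*.0095))
im=[cv2.imread(f"pics/c_{n}.png") for n in("scene","top","wrist")]
a=cv2.resize(im[0][90:220,250:430],None,fx=2.2,fy=2.2);b=cv2.resize(im[1][100:230,330:510],None,fx=2.2,fy=2.2)
cv2.imwrite("pics/c2.png",np.hstack([a,b]))
E
```

```text
slide first cm [ 0.26  0.37 14.08] | then rot deg [ 0.31 -0.05 -0.48] | slide after rot [ 0.27  0.45 14.07] t 4.2 q [ 0.612  0.706  1.33  -0.647  1.575 -0.864] F [0.5 0.1 0.5] gap 0.0502 p [0.6586 0.1994 0.1965]
scene [332.85396174 149.34558662] [331.33655669 147.63142467] [307.79109708 119.20008798] [328.35670311 138.55912159] [325.70430679 146.99220912]
top [397.04515324 181.08466604] [393.94493787 180.61122402] [350.33894712 171.37296842] [388.95825982 178.33180652] [381.52449771 180.20926779]
wrist [324.46574094 181.11646883] [324.67220803 183.48991443] [321.26854985 244.2038349 ] [315.02447286 190.95067663] [335.5966863 190.7333174]
```

View pics/c2.png

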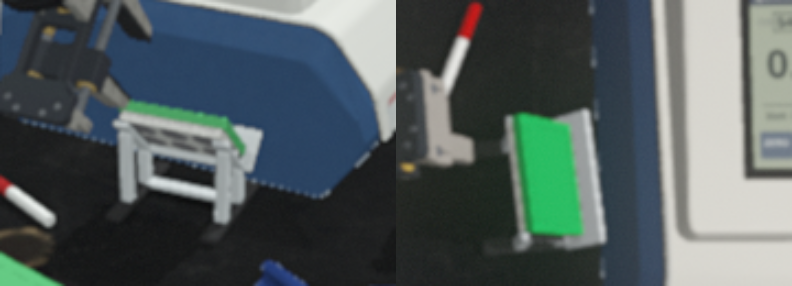

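View pics/c_wrist.png

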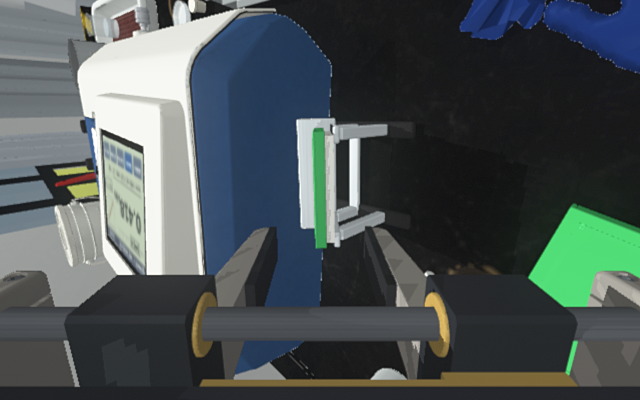

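The candidates are the green lid leaning in the stand (top view 398,178; 112 x 82 mm) and the flat green lid on the bench (top view 288,160; about 155 x 115 mm). The leaning one fits the description, and it has the white dish with grey discs under it. The crops confirm this. In the wrist view its upper edge is at columns 314–336 and rows 128–247, which matches the prediction of (315–336, 191).

Request:
send_rows([
  {"claw": 0.55, "slide": [0.26, 0.4, 0], "rotation": [0.3, 0, -0.5]},
  {"claw": 0.55, "slide": [0, 0, 2], "rotation": [0, 0, 0]},
  {"claw": 0.55, "slide": [0, 0, 2], "rotation": [0, 0, 0]},
  {"claw": 0.55, "slide": [0, 0, 2], "rotation": [0, 0, 0]},
  {"claw": 0.55, "slide": [0, 0, 2], "rotation": [0, 0, 0]},
  {"claw": 0.55, "slide": [0, 0, 1], "rotation": [0, 0, 0]},
  {"claw": 0.55, "slide": [0, 0, 0], "rotation": [0, 0, 0]},
  {"claw": 0.55, "slide": [0, 0, 0], "rotation": [0, 0, 0]},
])

```text
time_s: 5.15
eef_pos: [0.6603, 0.1397, 0.1297]
tcp_rot: [[-0.997, -0.052, 0.051], [-0.073, 0.705, -0.706], [0.001, -0.708, -0.706]]
force: [-0.5, 0.7, 1.2]
finger_gap: 0.0505
```

```bash
python3 - <<'E'
from h import *
rel(cen+Y*.011,RA)
for n in("scene","wrist"):
    c=viewer.camera(n); cv2.imwrite(f"pics/d_{n}.png",c["color"][:,:,::-1])
    print(n,proj(c,cen+Y*.041+N*.0095),proj(c,cen+Y*.041-N*.0095))
im=cv2.imread("pics/d_wrist.png")[80:360,200:450];b=cv2.imread("pics/d_scene.png")[80:220,250:430]
cv2.imwrite("pics/d2.png",np.hstack([cv2.resize(im,(500,560)),cv2.resize(b,(300,560*140//560*3))[:560] if 0 else cv2.copyMakeBorder(cv2.resize(b,(300,233)),0,327,0,0,cv2.BORDER_CONSTANT)]))
E
```

```text
slide first cm [ 0.01 -0.04  5.13] | then rot deg [-0.05  0.03  0.1 ] | slide after rot [ 0.   -0.05  5.13] t 5.15 q [ 0.548  0.736  1.445 -0.689  1.431 -0.828] F [-0.5  0.7  1.2] gap 0.0505 p [0.6603 0.1397 0.1297]
scene [328.35670311 138.55912159] [325.70430679 146.99220912]
wrist [305.50931194 230.22038346] [334.77624791 230.27532482]
```

View pics/d2.png

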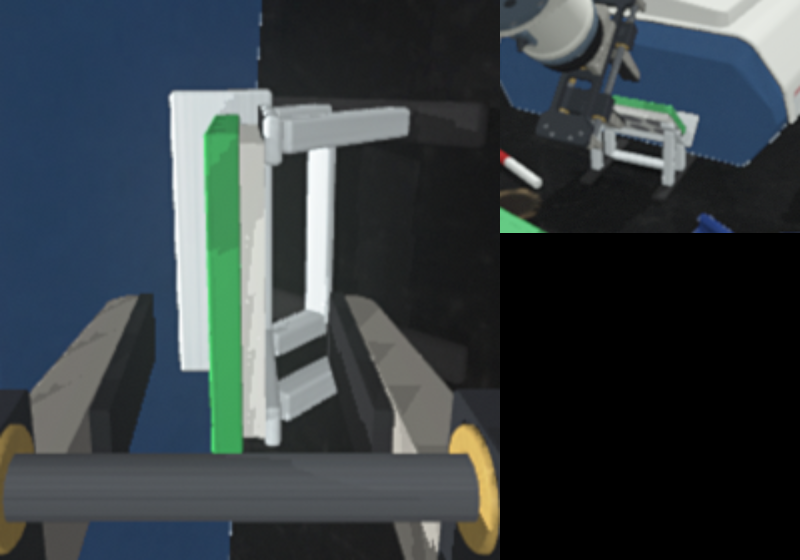

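Request:
send_rows([
  {"claw": 0.55, "slide": [0, 0, 1.2], "rotation": [0, 0, 0]},
  {"claw": 0.55, "slide": [0, 0, 1.2], "rotation": [0, 0, 0]},
  {"claw": 0.55, "slide": [0, 0, 1.2], "rotation": [0, 0, 0]},
  {"claw": 0.55, "slide": [0, -0.05, 1.0], "rotation": [0, 0, 0]},
  {"claw": 0.55, "slide": [0, 0, 0.5], "rotation": [0, 0, 0]},
  {"claw": 0.55, "slide": [0, 0, 0], "rotation": [0, 0, 0]},
  {"claw": 0.55, "slide": [0, 0, 0], "rotation": [0, 0, 0]},
])

```text
time_s: 5.95
eef_pos: [0.6627, 0.1027, 0.0934]
tcp_rot: [[-0.997, -0.052, 0.05], [-0.073, 0.704, -0.706], [0.001, -0.708, -0.706]]
force: [0.2, -0.1, 0.3]
finger_gap: 0.0505
```

```bash
python3 - <<'E'
from h import *
rel(cen+Y*.011,RA)
E
```

```text
slide first cm [-0.02  0.01 -0.06] | then rot deg [-0.07 -0.01  0.11] | slide after rot [-0.02  0.01 -0.06] t 5.95 q [ 0.503  0.76   1.497 -0.719  1.351 -0.806] F [ 0.2 -0.1  0.3] gap 0.0505 p [0.6627 0.1027 0.0934]
```

Request:
send_rows([
  {"claw": 0.3, "slide": [0, 0, 0], "rotation": [0, 0, 0]},
  {"claw": 0.25, "slide": [0, 0, 0], "rotation": [0, 0, 0]},
  {"claw": 0.22, "slide": [0, 0, 0], "rotation": [0, 0, 0]},
  {"claw": 0.2, "slide": [0, 0, 0], "rotation": [0, 0, 0]},
  {"claw": 0, "slide": [0, 0, 0], "rotation": [0, 0, 0]},
  {"claw": 0, "slide": [0, 0, 0], "rotation": [0, 0, 0]},
  {"claw": 0, "slide": [0, 0, 0], "rotation": [0, 0, 0]},
  {"claw": 0, "slide": [0, 0, 0], "rotation": [0, 0, 0]},
])

```text
time_s: 6.75
eef_pos: [0.6627, 0.1019, 0.0945]
tcp_rot: [[-0.997, -0.052, 0.051], [-0.073, 0.703, -0.708], [0.002, -0.71, -0.705]]
force: [-0.7, -2.0, 4.4]
finger_gap: 0.0189
```

```bash
python3 - <<'E'
from h import *
rel(cen+Y*.011,RA);print(monitor.get_state()["ft_torque"])
E
```

```text
slide first cm [-0.02  0.13 -0.04] | then rot deg [-0.2  -0.01  0.12] | slide after rot [-0.02  0.14 -0.04] t 6.75 q [ 0.503  0.759  1.498 -0.721  1.352 -0.806] F [-0.7 -2.   4.4] gap 0.0189 p [0.6627 0.1019 0.0945]
[-0.6876821   0.16489687  0.0991769 ]
```

Request:
send_rows([
  {"claw": 0, "slide": [0, -0.15, 0], "rotation": [0, 0, 0]},
  {"claw": 0, "slide": [0, 0, 0], "rotation": [0, 0, 0]},
  {"claw": 0, "slide": [0, 0, 0], "rotation": [0, 0, 0]},
])

```text
time_s: 7.05
eef_pos: [0.6627, 0.1018, 0.0946]
tcp_rot: [[-0.997, -0.053, 0.051], [-0.073, 0.704, -0.706], [0.001, -0.708, -0.706]]
force: [-0.4, 1.4, 2.4]
finger_gap: 0.0185
```

```bash
python3 - <<'E'
from h import *
rel(cen+Y*.011,RA);st=monitor.get_state();print(st["ft_torque"]);np.savez("grip.npz",p=st["eef_pos"],R=st["tcp_rot"])
E
```

```text
slide first cm [-0.02  0.15 -0.04] | then rot deg [-0.07  0.01  0.12] | slide after rot [-0.02  0.15 -0.04] t 7.05 q [ 0.502  0.758  1.499 -0.72   1.351 -0.807] F [-0.4  1.4  2.4] gap 0.0185 p [0.6627 0.1018 0.0946]
[ 0.09462575  0.11088567 -0.02731058]
```

Request:
send_rows([
  {"claw": 0, "slide": [0, -0.4, -0.4], "rotation": [0, 0, 0]},
  {"claw": 0, "slide": [0, -0.8, -0.8], "rotation": [0, 0, 0]},
  {"claw": 0, "slide": [0, -1.4, -1.4], "rotation": [0, 0, 0]},
  {"claw": 0, "slide": [0, -1.4, -1.4], "rotation": [0, 0, 0]},
  {"claw": 0, "slide": [0, -1.4, -1.4], "rotation": [0, 0, 0]},
  {"claw": 0, "slide": [0, -1.4, -1.4], "rotation": [0, 0, 0]},
  {"claw": 0, "slide": [0, -1.4, -1.4], "rotation": [0, 0, 0]},
  {"claw": 0, "slide": [0, -0.8, -2], "rotation": [0, 0, 0]},
  {"claw": 0, "slide": [0, 0, -2], "rotation": [0, 0, 0]},
  {"claw": 0, "slide": [0, 0, -2], "rotation": [0, 0, 0]},
])

```text
time_s: 8.05
eef_pos: [0.6601, 0.1388, 0.2605]
tcp_rot: [[-0.997, -0.052, 0.051], [-0.072, 0.705, -0.706], [0.001, -0.708, -0.707]]
force: [0.2, 1.3, -1.7]
finger_gap: 0.0186
```

Request:
send_rows([
  {"claw": 0, "slide": [0, -1, -2], "rotation": [0, 0, 0]},
  {"claw": 0, "slide": [0, -1, -2], "rotation": [0, 0, 0]},
  {"claw": 0, "slide": [0, -1, -1], "rotation": [0, 0, 0]},
  {"claw": 0, "slide": [0, 0, 0], "rotation": [0, 0, 0]},
  {"claw": 0, "slide": [0, 0, 0], "rotation": [0, 0, 0]},
])

```text
time_s: 8.55
eef_pos: [0.6591, 0.1523, 0.3148]
tcp_rot: [[-0.997, -0.053, 0.05], [-0.073, 0.704, -0.706], [0.002, -0.708, -0.706]]
force: [0.5, -0.4, -1.1]
finger_gap: 0.0189
```

```bash
python3 - <<'E'
from h import *
rel(cen+Y*.011,RA)
for n in("scene","top"):
    c=viewer.camera(n); cv2.imwrite(f"pics/e_{n}.png",c["color"][:,:,::-1])
a=cv2.imread("pics/e_scene.png")[40:240,200:440];b=cv2.imread("pics/e_top.png")[80:280,280:520]
cv2.imwrite("pics/e2.png",np.hstack([cv2.resize(a,(400,333)),cv2.resize(b,(400,333))]))
E
```

```text
slide first cm [-0.06 12.16 19.1 ] | then rot deg [-0.06 -0.03  0.12] | slide after rot [-0.02 12.14 19.12] t 8.55 q [ 0.563  0.567  1.31  -0.678  1.677 -1.01 ] F [ 0.5 -0.4 -1.1] gap 0.0189 p [0.6591 0.1523 0.3148]
```

View pics/e2.png

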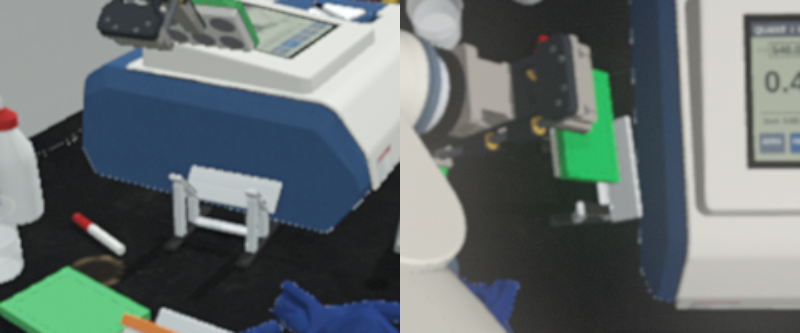

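The pair is lifted with its lid on, and the stand is empty. In the scene view the discs show at about (310,60).

Request:
send_rows([
  {"claw": 0, "slide": [0, 0, 0], "rotation": [0, 0, 3]},
  {"claw": 0, "slide": [0, 0, 0], "rotation": [0, 0, 6]},
  {"claw": 0, "slide": [0, 0, 0], "rotation": [0, 0, 7]},
  {"claw": 0, "slide": [0, 0, 0], "rotation": [0, 0, 7]},
  {"claw": 0, "slide": [0, 0, 0], "rotation": [0, 0, 7]},
  {"claw": 0, "slide": [0, 0, 0], "rotation": [0, 0, 7]},
  {"claw": 0, "slide": [0, 0, 0], "rotation": [0, 0, 7]},
  {"claw": 0, "slide": [0, 0, 0], "rotation": [0, 0, 7]},
  {"claw": 0, "slide": [0, 0, 0], "rotation": [0, 0, 7]},
  {"claw": 0, "slide": [0, 0, 0], "rotation": [0, 0, 7]},
])

```text
time_s: 9.65
eef_pos: [0.6589, 0.1522, 0.3136]
tcp_rot: [[-0.466, 0.884, 0.049], [0.609, 0.36, -0.707], [-0.642, -0.3, -0.706]]
force: [0.4, -0.3, -1.2]
finger_gap: 0.0182
```

Request:
send_rows([
  {"claw": 0, "slide": [0, 0, 0], "rotation": [0, 0, 7]},
  {"claw": 0, "slide": [0, 0, 0], "rotation": [0, 0, 7]},
  {"claw": 0, "slide": [0, 0, 0], "rotation": [0, 0, 7]},
  {"claw": 0, "slide": [0, 0, 0], "rotation": [0, 0, 7]},
  {"claw": 0, "slide": [0, 0, 0], "rotation": [0, 0, 7]},
  {"claw": 0, "slide": [0, 0, 0], "rotation": [0, 0, 7]},
  {"claw": 0, "slide": [0, 0, 0], "rotation": [0, 0, 7]},
  {"claw": 0, "slide": [0, 0, 0], "rotation": [0, 0, 7]},
  {"claw": 0, "slide": [0, 0, 0], "rotation": [0, 0, 7]},
  {"claw": 0, "slide": [0, 0, 0], "rotation": [0, 0, 7]},
])

```text
time_s: 10.65
eef_pos: [0.6589, 0.1522, 0.3136]
tcp_rot: [[0.671, 0.74, 0.049], [0.547, -0.449, -0.707], [-0.501, 0.501, -0.706]]
force: [0.5, 0.1, -1.3]
finger_gap: 0.0185
```

Request:
send_rows([
  {"claw": 0, "slide": [0, 0, 0], "rotation": [0, 0, 7]},
  {"claw": 0, "slide": [0, 0, 0], "rotation": [0, 0, 7]},
  {"claw": 0, "slide": [0, 0, 0], "rotation": [0, 0, 7]},
  {"claw": 0, "slide": [0, 0, 0], "rotation": [0, 0, 7]},
  {"claw": 0, "slide": [0, 0, 0], "rotation": [0, 0, 7]},
  {"claw": 0, "slide": [0, 0, 0], "rotation": [0, 0, 7]},
  {"claw": 0, "slide": [0, 0, 0], "rotation": [0, 0, 3]},
  {"claw": 0, "slide": [0, 0, 0], "rotation": [0, 0, 0]},
  {"claw": 0, "slide": [0, 0, 0], "rotation": [0, 0, 0]},
])

```text
time_s: 11.55
eef_pos: [0.6591, 0.1524, 0.3141]
tcp_rot: [[0.997, 0.055, 0.049], [0.074, -0.704, -0.707], [-0.004, 0.708, -0.706]]
force: [-0.5, -0.2, -0.2]
finger_gap: 0.0185
```

```bash
python3 - <<'E'
from h import *
g=np.load("grip.npz");Rf=g["R"]@np.diag([-1,-1,1.])
rel(g["p"],Rf)
c=viewer.camera("scene");cv2.imwrite("pics/f_scene.png",c["color"][:,:,::-1])
c=viewer.camera("top");cv2.imwrite("pics/f_top.png",c["color"][:,:,::-1])
c=viewer.camera("wrist");cv2.imwrite("pics/f_wrist.png",c["color"][:,:,::-1])
a=cv2.imread("pics/f_scene.png")[20:220,200:440];b=cv2.imread("pics/f_top.png")[80:280,280:520]
w=cv2.imread("pics/f_wrist.png")
cv2.imwrite("pics/f2.png",np.vstack([np.hstack([cv2.resize(a,(400,333)),cv2.resize(b,(400,333))]),np.hstack([cv2.resize(w,(400,250)),np.zeros((250,400,3),np.uint8)])]))
E
```

```text
slide first cm [  0.08 -11.97  19.09] | then rot deg [0.04 0.08 0.15] | slide after rot [  0.03 -11.96  19.1 ] t 11.55 q [ 0.563  0.568  1.31  -0.679  1.677  2.13 ] F [-0.5 -0.2 -0.2] gap 0.0185 p [0.6591 0.1524 0.3141]
```

View pics/f2.png

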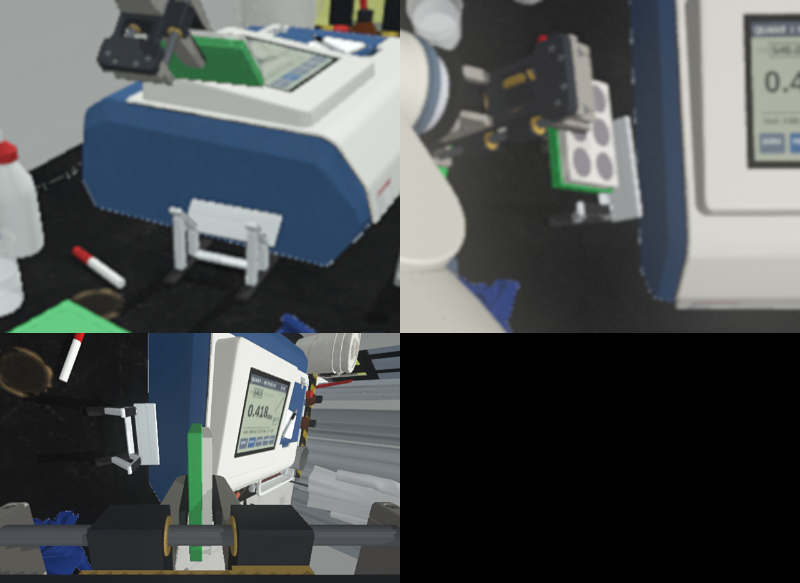

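The pair is now turned over. In the top view the white dish with its six discs is uppermost (crop around 590,130), and the green lid is underneath. Next I bring it down to just above the seat.

Request:
send_rows([
  {"claw": 0, "slide": [0, 0, 1.5], "rotation": [0, 0, 0.15]},
  {"claw": 0, "slide": [0, 0, 2], "rotation": [0, 0, 0]},
  {"claw": 0, "slide": [0, 0, 2], "rotation": [0, 0, 0]},
  {"claw": 0, "slide": [0, -0.6, 1.5], "rotation": [0, 0, 0]},
  {"claw": 0, "slide": [0, -1.5, 1.5], "rotation": [0, 0, 0]},
  {"claw": 0, "slide": [0, -1.5, 1.5], "rotation": [0, 0, 0]},
  {"claw": 0, "slide": [0, -1.5, 1.5], "rotation": [0, 0, 0]},
  {"claw": 0, "slide": [0, -1.5, 1.5], "rotation": [0, 0, 0]},
  {"claw": 0, "slide": [0, -1.5, 1.5], "rotation": [0, 0, 0]},
  {"claw": 0, "slide": [0, 0, 0], "rotation": [0, 0, 0]},
])

```text
time_s: 12.7
eef_pos: [0.661, 0.107, 0.1512]
tcp_rot: [[0.997, 0.054, 0.047], [0.071, -0.703, -0.708], [-0.005, 0.709, -0.705]]
force: [0.4, -0.0, -2.2]
finger_gap: 0.0188
```

```bash
python3 - <<'E'
from h import *
g=np.load("grip.npz");Rf=g["R"]@np.diag([-1,-1,1.])
rel(g["p"],Rf)
c=viewer.camera("scene");cv2.imwrite("pics/g_scene.png",c["color"][:,:,::-1])
c=viewer.camera("wrist");cv2.imwrite("pics/g_wrist.png",c["color"][:,:,::-1])
a=cv2.imread("pics/g_scene.png")[60:220,250:442];w=cv2.imread("pics/g_wrist.png")[50:350,140:500]
cv2.imwrite("pics/g2.png",np.hstack([cv2.resize(a,(400,333)),cv2.resize(w,(400,333))]))
E
```

```text
slide first cm [ 0.17 -3.64  4.37] | then rot deg [0.09 0.21 0.07] | slide after rot [ 0.15 -3.64  4.37] t 12.7 q [ 0.509  0.693  1.476 -0.705  1.424  2.279] F [ 0.4 -0.  -2.2] gap 0.0188 p [0.661  0.107  0.1512]
```

View pics/g2.png

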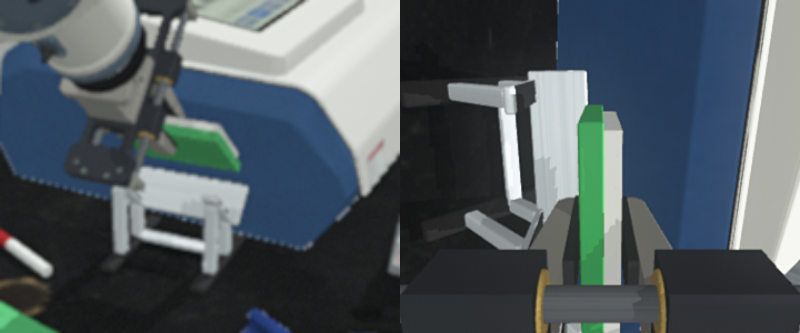

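Request:
send_rows([
  {"claw": 0, "slide": [0.15, 0, 0], "rotation": [0.1, 0.2, 0.1]},
  {"claw": 0, "slide": [0, -0.8, 0.9], "rotation": [0, 0, 0]},
  {"claw": 0, "slide": [0, -0.8, 0.9], "rotation": [0, 0, 0]},
  {"claw": 0, "slide": [0, -0.8, 0.9], "rotation": [0, 0, 0]},
  {"claw": 0, "slide": [0, -0.5, 0.7], "rotation": [0, 0, 0]},
  {"claw": 0, "slide": [0, -0.3, 0.4], "rotation": [0, 0, 0]},
  {"claw": 0, "slide": [0, 0, 0], "rotation": [0, 0, 0]},
  {"claw": 0, "slide": [0, 0, 0], "rotation": [0, 0, 0]},
])

```text
time_s: 13.6
eef_pos: [0.6647, 0.1033, 0.1058]
tcp_rot: [[0.997, 0.048, 0.054], [0.072, -0.706, -0.705], [0.004, 0.707, -0.707]]
force: [-0.6, 0.4, -0.8]
finger_gap: 0.0184
```

```bash
python3 - <<'E'
from h import *
g=np.load("grip.npz");Rf=g["R"]@np.diag([-1,-1,1.])
rel(g["p"],Rf)
c=viewer.camera("scene");cv2.imwrite("pics/h_scene.png",c["color"][:,:,::-1])
c=viewer.camera("wrist");cv2.imwrite("pics/h_wrist.png",c["color"][:,:,::-1])
a=cv2.imread("pics/h_scene.png")[90:210,280:424];w=cv2.imread("pics/h_wrist.png")[50:350,140:500]
cv2.imwrite("pics/h2.png",np.hstack([cv2.resize(a,(400,333)),cv2.resize(w,(400,333))]))
E
```

```text
slide first cm [-0.21 -0.7   0.88] | then rot deg [-0.09 -0.18 -0.25] | slide after rot [-0.2  -0.7   0.88] t 13.6 q [ 0.503  0.745  1.493 -0.718  1.362  2.327] F [-0.6  0.4 -0.8] gap 0.0184 p [0.6647 0.1033 0.1058]
```

View pics/h2.png

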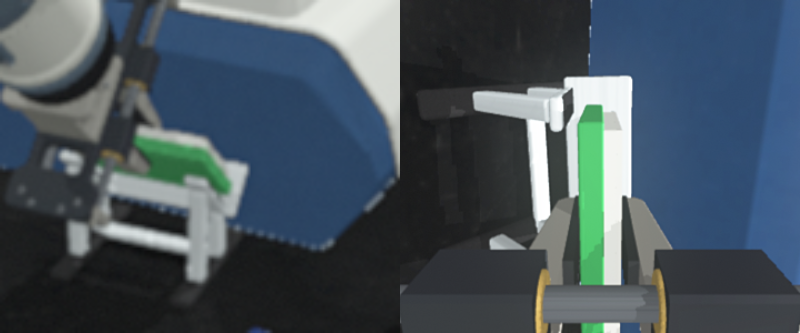

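Request:
send_rows([
  {"claw": 0, "slide": [-0.15, -0.2, 0.3], "rotation": [-0.1, -0.1, -0.2]},
  {"claw": 0, "slide": [0, -0.2, 0.2], "rotation": [0, 0, 0]},
  {"claw": 0, "slide": [0, -0.1, 0.1], "rotation": [0, 0, 0]},
  {"claw": 0, "slide": [0, 0, 0], "rotation": [0, 0, 0]},
  {"claw": 0, "slide": [0, 0, 0], "rotation": [0, 0, 0]},
  {"claw": 0, "slide": [0, 0, 0], "rotation": [0, 0, 0]},
])

```text
time_s: 14.3
eef_pos: [0.6632, 0.1025, 0.098]
tcp_rot: [[0.997, 0.052, 0.052], [0.074, -0.704, -0.706], [0.0, 0.708, -0.706]]
force: [1.5, -0.1, -1.9]
finger_gap: 0.0186
```

```bash
python3 - <<'E'
from h import *
g=np.load("grip.npz");Rf=g["R"]@np.diag([-1,-1,1.])
rel(g["p"],Rf); print(Rf.T@monitor.get_state()["force"])
E
```

```text
slide first cm [-0.05 -0.19  0.28] | then rot deg [ 0.   -0.09 -0.05] | slide after rot [-0.05 -0.19  0.28] t 14.3 q [ 0.503  0.754  1.497 -0.72   1.354  2.333] F [ 1.5 -0.1 -1.9] gap 0.0186 p [0.6632 0.1025 0.098 ]
[ 1.47684293 -1.17105229  1.4628051 ]
```

Request:
send_rows([
  {"claw": 0, "slide": [0, -0.1, 0], "rotation": [0, 0, 0]},
  {"claw": 0, "slide": [0, -0.1, 0], "rotation": [0, 0, 0]},
  {"claw": 0, "slide": [0, 0, 0.1], "rotation": [0, 0, 0]},
  {"claw": 0, "slide": [0, 0, 0.1], "rotation": [0, 0, 0]},
  {"claw": 0, "slide": [0, 0, 0], "rotation": [0, 0, 0]},
  {"claw": 0, "slide": [0, 0, 0], "rotation": [0, 0, 0]},
])

```text
time_s: 14.9
eef_pos: [0.6631, 0.1025, 0.0954]
tcp_rot: [[0.997, 0.052, 0.052], [0.073, -0.704, -0.706], [0.0, 0.708, -0.706]]
force: [-2.2, 1.1, 3.4]
finger_gap: 0.0191
```

```bash
python3 - <<'E'
from h import *
g=np.load("grip.npz");Rf=g["R"]@np.diag([-1,-1,1.])
rel(g["p"],Rf); print(Rf.T@monitor.get_state()["force"])
E
```

```text
slide first cm [-0.04 -0.01  0.11] | then rot deg [ 0.01 -0.08 -0.05] | slide after rot [-0.04 -0.01  0.11] t 14.9 q [ 0.503  0.757  1.498 -0.721  1.351  2.335] F [-2.2  1.1  3.4] gap 0.0191 p [0.6631 0.1025 0.0954]
[-2.16535052  1.52234213 -3.25129818]
```

Request:
send_rows([
  {"claw": 0, "slide": [0, 0, 0.1], "rotation": [0, 0, 0]},
  {"claw": 0, "slide": [0, 0, 0], "rotation": [0, 0, 0]},
  {"claw": 0, "slide": [0, 0, 0], "rotation": [0, 0, 0]},
])

```text
time_s: 15.2
eef_pos: [0.6631, 0.1024, 0.0954]
tcp_rot: [[0.997, 0.051, 0.053], [0.073, -0.704, -0.706], [0.001, 0.708, -0.706]]
force: [-5.5, 5.0, 8.7]
finger_gap: 0.019
```

```bash
python3 - <<'E'
from h import *
g=np.load("grip.npz");Rf=g["R"]@np.diag([-1,-1,1.])
rel(g["p"],Rf); print(Rf.T@monitor.get_state()["force"])
c=viewer.camera("scene");cv2.imwrite("pics/i_scene.png",c["color"][:,:,::-1])
c=viewer.camera("wrist");cv2.imwrite("pics/i_wrist.png",c["color"][:,:,::-1])
a=cv2.imread("pics/i_scene.png")[90:210,280:424];w=cv2.imread("pics/i_wrist.png")[50:350,140:500]
cv2.imwrite("pics/i2.png",np.hstack([cv2.resize(a,(400,333)),cv2.resize(w,(400,333))]))
E
```

```text
slide first cm [-0.04 -0.01  0.1 ] | then rot deg [-0.   -0.1  -0.07] | slide after rot [-0.04 -0.01  0.1 ] t 15.2 q [ 0.503  0.757  1.498 -0.721  1.351  2.336] F [-5.5  5.   8.7] gap 0.019 p [0.6631 0.1024 0.0954]
[-5.1004459   2.32408339 -9.9835773 ]
```

View pics/i2.png

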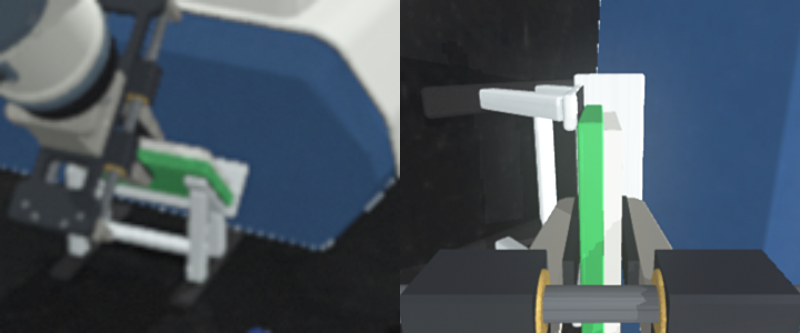

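Request:
send_rows([
  {"claw": 0, "slide": [0, -0.05, -0.1], "rotation": [0, 0, 0]},
  {"claw": 0, "slide": [0, 0, 0], "rotation": [0, 0, 0]},
  {"claw": 0.22, "slide": [0, 0, 0], "rotation": [0, 0, 0]},
  {"claw": 0.25, "slide": [0, 0, 0], "rotation": [0, 0, 0]},
  {"claw": 0.3, "slide": [0, 0, 0], "rotation": [0, 0, 0]},
  {"claw": 0.4, "slide": [0, 0, 0], "rotation": [0, 0, 0]},
  {"claw": 0.5, "slide": [0, 0, 0], "rotation": [0, 0, 0]},
  {"claw": 0.55, "slide": [0, 0, 0], "rotation": [0, 0, 0]},
  {"claw": 0.55, "slide": [0, 0, 0], "rotation": [0, 0, 0]},
  {"claw": 0.55, "slide": [0, 0, 0], "rotation": [0, 0, 0]},
])

```text
time_s: 16.3
eef_pos: [0.6631, 0.1028, 0.0947]
tcp_rot: [[0.997, 0.052, 0.052], [0.074, -0.704, -0.706], [0.0, 0.708, -0.706]]
force: [-0.0, 0.5, -0.1]
finger_gap: 0.0502
```

```bash
python3 - <<'E'
from h import *
g=np.load("grip.npz");Rf=g["R"]@np.diag([-1,-1,1.])
rel(g["p"],Rf); print(Rf.T@monitor.get_state()["force"])
c=viewer.camera("scene");cv2.imwrite("pics/j_scene.png",c["color"][:,:,::-1])
c=viewer.camera("wrist");cv2.imwrite("pics/j_wrist.png",c["color"][:,:,::-1])
a=cv2.imread("pics/j_scene.png")[90:210,280:424];w=cv2.imread("pics/j_wrist.png")[50:350,140:500]
cv2.imwrite("pics/j2.png",np.hstack([cv2.resize(a,(400,333)),cv2.resize(w,(400,333))]))
E
```

```text
slide first cm [-0.04  0.06  0.08] | then rot deg [ 0.   -0.09 -0.04] | slide after rot [-0.04  0.06  0.08] t 16.3 q [ 0.503  0.758  1.498 -0.72   1.351  2.336] F [-0.   0.5 -0.1] gap 0.0502 p [0.6631 0.1028 0.0947]
[-0.00959838 -0.4356637  -0.31108336]
```

View pics/j2.png

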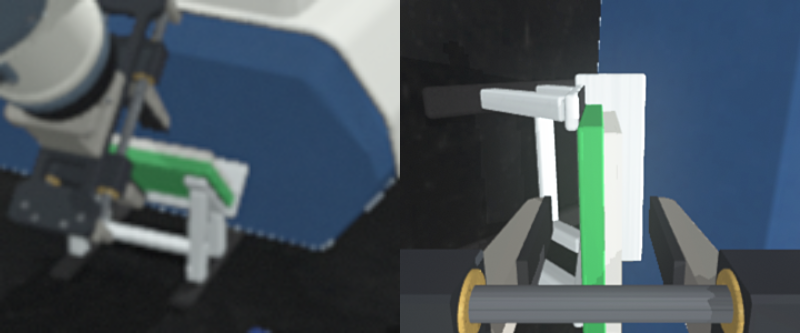

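Released. The pair lies on the rails and the fingers are clear on both sides. I retreat straight back along the tool axis.

Request:
send_rows([
  {"claw": 0.55, "slide": [0, 0, -0.6], "rotation": [0, 0, 0]},
  {"claw": 0.55, "slide": [0, 0, -1.2], "rotation": [0, 0, 0]},
  {"claw": 0.55, "slide": [0, 0, -1.5], "rotation": [0, 0, 0]},
  {"claw": 0.55, "slide": [0, 0, -2], "rotation": [0, 0, 0]},
  {"claw": 0.55, "slide": [0, 0, -2], "rotation": [0, 0, 0]},
  {"claw": 0.55, "slide": [0, 0, -2], "rotation": [0, 0, 0]},
  {"claw": 0.55, "slide": [0, 0, -2], "rotation": [0, 0, 0]},
  {"claw": 0.55, "slide": [0, 1, -3], "rotation": [0, 0, 0]},
  {"claw": 0.55, "slide": [0, 2, -3], "rotation": [0, 0, 0]},
  {"claw": 0.55, "slide": [0, 0, 0], "rotation": [0, 0, 0]},
])

```text
time_s: 17.4
eef_pos: [0.6572, 0.207, 0.2443]
tcp_rot: [[0.997, 0.048, 0.059], [0.075, -0.707, -0.703], [0.008, 0.705, -0.709]]
force: [0.6, 0.1, -0.5]
finger_gap: 0.0506
```

```bash
python3 - <<'E'
from h import *
rel(cen,RB)
ims=[]
for n in("scene","top","wrist"):
    c=viewer.camera(n);cv2.imwrite(f"pics/k_{n}.png",c["color"][:,:,::-1])
    print(n,[np.round(proj(c,cen+a*.056*X+b*.041*Y+.0095*N),1).tolist() for a,b in((1,1),(-1,1),(-1,-1),(1,-1))])
a=cv2.imread("pics/k_scene.png")[90:210,280:424];b=cv2.imread("pics/k_top.png")[130:230,350:470];w=cv2.imread("pics/k_wrist.png");d=cv2.imread("pics/k_scene.png")[180:340,220:480]
cv2.imwrite("pics/k2.png",np.vstack([np.hstack([cv2.resize(a,(400,300)),cv2.resize(b,(400,300))]),np.hstack([cv2.resize(w,(400,250)),cv2.resize(d,(400,250))])]))
E
```

```text
slide first cm [-0.35 -3.24 19.1 ] | then rot deg [-0.14 -0.48 -0.17] | slide after rot [-0.18 -3.29 19.09] t 17.4 q [ 0.624  0.664  1.298 -0.651  1.636  2.235] F [ 0.6  0.1 -0.5] gap 0.0506 p [0.6572 0.207  0.2443]
scene [[304.6, 134.0], [353.2, 143.3], [362.7, 156.2], [317.2, 147.0]]
top [[386.2, 151.7], [391.8, 205.5], [414.7, 207.4], [409.0, 156.9]]
wrist [[298.1, 128.5], [300.0, 235.0], [303.9, 211.4], [302.7, 124.8]]
```

View pics/k2.png

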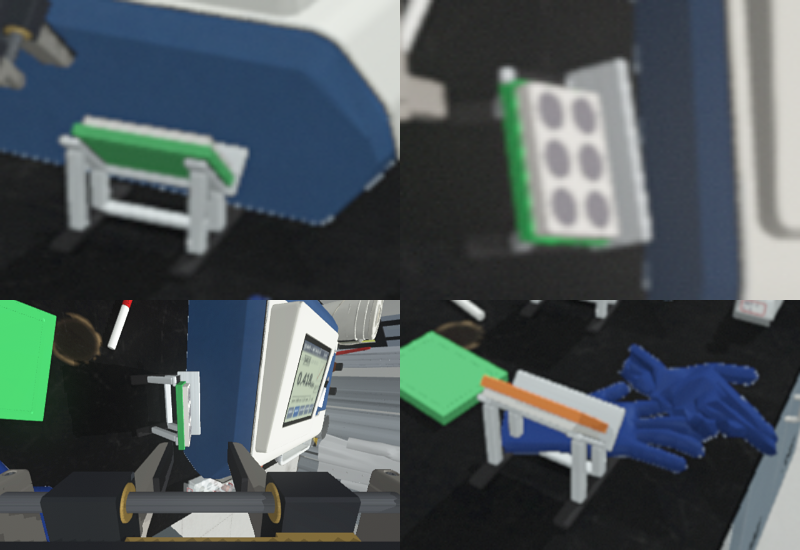

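The dish is on top with its lid below, and the orange set is untouched. The pair looks shifted slightly along the ledge, so I measure that.

```bash
python3 - <<'E'
from h import *
c=viewer.camera("top")
im=c["color"]
b=im[135:225,360:440];cv2.imwrite("pics/l.png",cv2.resize(b,None,fx=8,fy=6.6,interpolation=cv2.INTER_CUBIC)[:,:,::-1] if 0 else cv2.resize(b,None,fx=6.5,fy=6.5,interpolation=cv2.INTER_CUBIC)[:,:,::-1])
a=cv2.imread("pics/a_top.png")[135:225,360:440]
cv2.imwrite("pics/l.png",np.hstack([cv2.resize(a,None,fx=5,fy=5,interpolation=cv2.INTER_CUBIC),cv2.imread("pics/l.png") if 0 else cv2.resize(b,None,fx=5,fy=5,interpolation=cv2.INTER_CUBIC)[:,:,::-1]]))
for sg in(.0095,):
  print("dish pred",[np.round(proj(c,cen+a*.052*X+b*.037*Y+sg*N),1).tolist() for a,b in((1,1),(-1,1),(-1,-1),(1,-1))])
g=green(c);cs,_=cv2.findContours(g[130:230,360:440],cv2.RETR_EXTERNAL,cv2.CHAIN_APPROX_NONE)
k=max(cs,key=cv2.contourArea);print("green bbox",cv2.boundingRect(k))
print("green upper-edge pred, bottom & top skirt",[np.round(proj(c,cen+a*.056*X+.041*Y+q*N),1).tolist() for a in(1,-1) for q in(-.0095,.0015)])
# discs
hsv=cv2.cvtColor(im,cv2.COLOR_RGB2HSV)
roi=(slice(145,220),slice(380,425))
v=hsv[roi][:,:,2];hs=hsv[roi]
dm=((v>100)&(v<185)&(hs[:,:,1]<60)).astype(np.uint8)
n,_,st,ce=cv2.connectedComponentsWithStats(dm)
print([(s_[4],np.round(x+[380,145],1).tolist()) for s_,x in zip(st,ce) if s_[4]>25])
E
```

```text
dish pred [[387.6, 153.8], [392.8, 203.7], [413.4, 205.5], [408.2, 158.4]]
green bbox (19, 26, 32, 56)
green upper-edge pred, bottom & top skirt [[378.9, 154.0], [383.1, 152.7], [384.2, 207.0], [388.6, 206.1]]
[(np.int32(2109), [399.9, 182.6]), (np.int32(816), [408.2, 180.0]), (np.int32(68), [394.9, 166.6]), (np.int32(63), [404.8, 168.3]), (np.int32(72), [396.8, 182.7]), (np.int32(67), [406.8, 183.8]), (np.int32(73), [398.8, 198.6]), (np.int32(68), [408.9, 199.5])]
```

View pics/l.png

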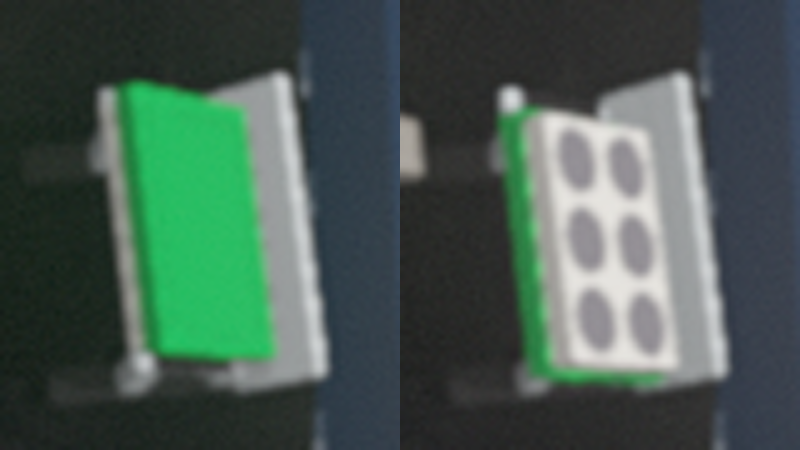

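```bash
python3 - <<'E'
from h import *
c=viewer.camera("top")
from scipy.optimize import brentq,least_squares
# pair now: discs mean, in the plane cen+.0095N
D=np.array([[394.9,166.6],[404.8,168.3],[396.8,182.7],[406.8,183.8],[398.8,198.6],[408.9,199.5]])
def inplane(u,v,o):
    p,d=ray(c,u,v);t=np.dot(o-p,N)/np.dot(d,N);q=p+t*d-o;return q@X*1000,q@Y*1000
P=np.array([inplane(u,v,cen+.0095*N) for u,v in D]);print(np.round(P,1),"mean",P.mean(0))
# ledge plane: contains cen-.041Y, spanned by X,N
o=cen-.041*Y
for u,v in((280,72),(325,375),(215,95),(240,388)):
    uu,vv=u/5+360,v/5+135
    p,d=ray(c,uu,vv);t=np.dot(o-p,Y)/np.dot(d,Y);q=p+t*d-o;print("ledge corner X,N mm",round(q@X*1000,1),round(q@N*1000,1))
# orange set change check
a=cv2.imread("pics/a_top.png")[:,:,::-1];b=c["color"]
for im in(a,b):
    h=cv2.cvtColor(np.ascontiguousarray(im),cv2.COLOR_RGB2HSV);m=cv2.inRange(h,(8,150,120),(22,255,255));m[:, :220]=0;m[:,300:]=0;mo=cv2.moments(m,True);print("orange",mo["m00"],mo["m10"]/mo["m00"],mo["m01"]/mo["m00"])
E
```

```text
[[ 27.5  15.9]
 [ 27.9 -19.8]
 [ -6.8  15.2]
 [ -5.9 -20.9]
 [-40.2  14.1]
 [-39.8 -22.4]] mean [-6.22285217 -2.96913461]
ledge corner X,N mm 67.9 28.9
ledge corner X,N mm -65.3 33.8
ledge corner X,N mm 66.2 -5.1
ledge corner X,N mm -64.5 -8.7
orange 1948.0 250.4712525667351 245.12987679671457
orange 55.0 266.4 226.8
```

```bash
python3 - <<'E'
from h import *
for n,roi in(("wrist",(150,260,270,330)),("scene",(120,180,290,380))):
    c=viewer.camera(n);g=green(c);m=np.zeros_like(g);m[roi[0]:roi[1],roi[2]:roi[3]]=g[roi[0]:roi[1],roi[2]:roi[3]] if n=="scene" else g[80:260,270:330][70:] 
    if n=="wrist": m[:]=0;m[80:260,270:330]=g[80:260,270:330]
    cs,_=cv2.findContours(m,cv2.RETR_EXTERNAL,cv2.CHAIN_APPROX_NONE);k=max(cs,key=cv2.contourArea)
    print(n,cv2.boundingRect(k),cv2.approxPolyDP(k,2.5,True)[:,0].tolist())
    for d in(0,-.006):
        print(d,[(a,b,q,np.round(proj(c,cen+(a*.056+d)*X+b*.041*Y+q*.001*N),1).tolist()) for a,b,q in((1,1,-9.5),(1,1,1.5),(-1,1,-9.5),(-1,1,1.5),(-1,-1,-9.5))])
E
```

```text
wrist (280, 129, 17, 111) [[287, 129], [280, 138], [285, 239], [295, 239], [291, 136], [296, 129]]
0 [(1, 1, -9.5, [278.8, 127.1]), (1, 1, 1.5, [290.1, 127.1]), (-1, 1, -9.5, [282.2, 234.7]), (-1, 1, 1.5, [292.5, 234.7]), (-1, -1, -9.5, [289.3, 210.8])]
-0.006 [(1, 1, -9.5, [279.0, 133.4]), (1, 1, 1.5, [290.3, 133.4]), (-1, 1, -9.5, [282.4, 239.9]), (-1, 1, 1.5, [292.7, 239.9]), (-1, -1, -9.5, [289.5, 215.1])]
scene (306, 139, 58, 25) [[306, 140], [318, 154], [346, 160], [345, 153], [352, 152], [363, 161], [355, 149]]
0 [(1, 1, -9.5, [302.0, 142.2]), (1, 1, 1.5, [303.5, 137.5]), (-1, 1, -9.5, [350.6, 152.0]), (-1, 1, 1.5, [352.1, 147.0]), (-1, -1, -9.5, [360.2, 164.2])]
-0.006 [(1, 1, -9.5, [304.5, 142.7]), (1, 1, 1.5, [306.0, 138.0]), (-1, 1, -9.5, [353.3, 152.5]), (-1, 1, 1.5, [354.8, 147.5]), (-1, -1, -9.5, [362.8, 164.8])]
```

Three views agree that the pair sits about 6 mm towards −x along the ledge. It is still on both rails. There is time, so I regrip along the same path, shift it +6 mm and set it down again.

Request:
send_rows([
  {"claw": 0.55, "slide": [0, -2, 3], "rotation": [0, 0, 0]},
  {"claw": 0.55, "slide": [0, -1, 3], "rotation": [0, 0, 0]},
  {"claw": 0.55, "slide": [0, 0, 2], "rotation": [0, 0, 0]},
  {"claw": 0.55, "slide": [0, 0, 2], "rotation": [0, 0, 0]},
  {"claw": 0.55, "slide": [0, 0, 1], "rotation": [0, 0, 0]},
  {"claw": 0.55, "slide": [0, 0, 0], "rotation": [0, 0, 0]},
  {"claw": 0.55, "slide": [0, 0, 0], "rotation": [0, 0, 0]},
])

```text
time_s: 18.45
eef_pos: [0.66, 0.1476, 0.1395]
tcp_rot: [[0.997, 0.051, 0.052], [0.073, -0.704, -0.706], [0.001, 0.708, -0.706]]
force: [-0.8, 0.7, 0.1]
finger_gap: 0.0507
```

```bash
python3 - <<'E'
from h import *
g=np.load("grip.npz");Rf=g["R"]@np.diag([-1,-1,1.])
rel(g["p"],Rf)
E
```

```text
slide first cm [-0.06  0.06  6.42] | then rot deg [-0.   -0.08 -0.06] | slide after rot [-0.05  0.06  6.42] t 18.45 q [ 0.557  0.73   1.433 -0.683  1.45   2.308] F [-0.8  0.7  0.1] gap 0.0507 p [0.66   0.1476 0.1395]
```

Request:
send_rows([
  {"claw": 0.55, "slide": [0, 0.05, 1.5], "rotation": [0, 0, 0]},
  {"claw": 0.55, "slide": [0, 0, 1.5], "rotation": [0, 0, 0]},
  {"claw": 0.55, "slide": [0, 0, 1.5], "rotation": [0, 0, 0]},
  {"claw": 0.55, "slide": [0, 0, 1.3], "rotation": [0, 0, 0]},
  {"claw": 0.55, "slide": [0, 0, 0.5], "rotation": [0, 0, 0]},
  {"claw": 0.3, "slide": [0, 0, 0], "rotation": [0, 0, 0]},
  {"claw": 0.25, "slide": [0, 0, 0], "rotation": [0, 0, 0]},
  {"claw": 0.22, "slide": [0, 0, 0], "rotation": [0, 0, 0]},
  {"claw": 0.2, "slide": [0, 0, 0], "rotation": [0, 0, 0]},
  {"claw": 0, "slide": [0, 0, 0], "rotation": [0, 0, 0]},
])

```text
time_s: 19.45
eef_pos: [0.6633, 0.1029, 0.0956]
tcp_rot: [[0.997, 0.052, 0.053], [0.074, -0.704, -0.706], [0.001, 0.708, -0.706]]
force: [-0.2, 0.6, 2.0]
finger_gap: 0.0185
```

Request:
send_rows([
  {"claw": 0, "slide": [0, 0, 0], "rotation": [0, 0, 0]},
  {"claw": 0, "slide": [0, 0, 0], "rotation": [0, 0, 0]},
  {"claw": 0, "slide": [0, 0, 0], "rotation": [0, 0, 0]},
  {"claw": 0, "slide": [0, 0, 0], "rotation": [0, 0, 0]},
])

```text
time_s: 19.85
eef_pos: [0.6634, 0.1028, 0.0956]
tcp_rot: [[0.997, 0.051, 0.053], [0.074, -0.704, -0.706], [0.001, 0.708, -0.706]]
force: [-1.6, 3.4, 5.9]
finger_gap: 0.0187
```

```bash
python3 - <<'E'
from h import *
g=np.load("grip.npz");Rf=g["R"]@np.diag([-1,-1,1.])
rel(g["p"],Rf);st=monitor.get_state();print(Rf.T@st["force"]);np.savez("grip2.npz",p=st["eef_pos"],R=st["tcp_rot"])
E
```

```text
slide first cm [-0.07 -0.    0.14] | then rot deg [-0.   -0.12 -0.06] | slide after rot [-0.07 -0.    0.14] t 19.85 q [ 0.503  0.757  1.497 -0.721  1.351  2.335] F [-1.6  3.4  5.9] gap 0.0187 p [0.6634 0.1028 0.0956]
[-1.33951647  1.69704265 -6.63634439]
```

Request:
send_rows([
  {"claw": 0, "slide": [0, 0.2, -0.2], "rotation": [0, 0, 0]},
  {"claw": 0, "slide": [0, 0.2, -0.2], "rotation": [0, 0, 0]},
  {"claw": 0, "slide": [0.3, 0, 0], "rotation": [0, 0, 0]},
  {"claw": 0, "slide": [0.3, 0, 0], "rotation": [0, 0, 0]},
  {"claw": 0, "slide": [0, 0, 0], "rotation": [0, 0, 0]},
  {"claw": 0, "slide": [0, -0.15, 0.1], "rotation": [0, 0, 0]},
  {"claw": 0, "slide": [0, -0.1, 0.1], "rotation": [0, 0, 0]},
  {"claw": 0, "slide": [0, -0.1, 0.05], "rotation": [0, 0, 0]},
  {"claw": 0, "slide": [0, 0, 0], "rotation": [0, 0, 0]},
  {"claw": 0, "slide": [0, 0, 0], "rotation": [0, 0, 0]},
])

```text
time_s: 20.85
eef_pos: [0.669, 0.1036, 0.0964]
tcp_rot: [[0.997, 0.052, 0.052], [0.074, -0.704, -0.706], [0.0, 0.708, -0.706]]
force: [0.4, 0.2, -1.6]
finger_gap: 0.0187
```

```bash
python3 - <<'E'
from h import *
g=np.load("grip2.npz")
rel(g["p"]+.006*X,g["R"]);print(g["R"].T@monitor.get_state()["force"])
E
```

```text
slide first cm [ 0.03 -0.03  0.09] | then rot deg [0.01 0.04 0.03] | slide after rot [ 0.03 -0.03  0.09] t 20.85 q [ 0.501  0.763  1.483 -0.72   1.357  2.327] F [ 0.4  0.2 -1.6] gap 0.0187 p [0.669  0.1036 0.0964]
[ 0.39255024 -1.26191956  1.01633561]
```

Request:
send_rows([
  {"claw": 0, "slide": [0, -0.05, 0.05], "rotation": [0, 0, 0]},
  {"claw": 0, "slide": [0, 0, 0.05], "rotation": [0, 0, 0]},
  {"claw": 0, "slide": [0, 0, 0], "rotation": [0, 0, 0]},
  {"claw": 0, "slide": [0, 0, 0], "rotation": [0, 0, 0]},
])

```text
time_s: 21.25
eef_pos: [0.6691, 0.1033, 0.0957]
tcp_rot: [[0.997, 0.052, 0.052], [0.074, -0.704, -0.706], [0.0, 0.708, -0.706]]
force: [-0.7, 1.5, 1.8]
finger_gap: 0.0188
```

```bash
python3 - <<'E'
from h import *
g=np.load("grip2.npz")
rel(g["p"]+.006*X,g["R"]);print(g["R"].T@monitor.get_state()["force"])
E
```

```text
slide first cm [ 0.02 -0.01  0.01] | then rot deg [0.02 0.03 0.01] | slide after rot [ 0.02 -0.01  0.01] t 21.25 q [ 0.5    0.764  1.483 -0.721  1.356  2.328] F [-0.7  1.5  1.8] gap 0.0188 p [0.6691 0.1033 0.0957]
[-0.57578331  0.18310403 -2.41495426]
```

Light contact on both rails and ledge; I release and retreat.

Request:
send_rows([
  {"claw": 0.22, "slide": [0, 0, 0], "rotation": [0, 0, 0]},
  {"claw": 0.25, "slide": [0, 0, 0], "rotation": [0, 0, 0]},
  {"claw": 0.3, "slide": [0, 0, 0], "rotation": [0, 0, 0]},
  {"claw": 0.4, "slide": [0, 0, 0], "rotation": [0, 0, 0]},
  {"claw": 0.5, "slide": [0, 0, 0], "rotation": [0, 0, 0]},
  {"claw": 0.55, "slide": [0, 0, 0], "rotation": [0, 0, 0]},
  {"claw": 0.55, "slide": [0, 0, 0], "rotation": [0, 0, 0]},
  {"claw": 0.55, "slide": [0, 0, -0.6], "rotation": [0, 0, 0]},
  {"claw": 0.55, "slide": [0, 0, -1.2], "rotation": [0, 0, 0]},
  {"claw": 0.55, "slide": [0, 0, -1.5], "rotation": [0, 0, 0]},
])

```text
time_s: 22.25
eef_pos: [0.6672, 0.1272, 0.1194]
tcp_rot: [[0.997, 0.052, 0.052], [0.073, -0.704, -0.706], [-0.0, 0.708, -0.706]]
force: [0.0, -0.4, -0.2]
finger_gap: 0.0506
```

Request:
send_rows([
  {"claw": 0.55, "slide": [0, 0, -2], "rotation": [0, 0, 0]},
  {"claw": 0.55, "slide": [0, 0, -2], "rotation": [0, 0, 0]},
  {"claw": 0.55, "slide": [0, 0, -2], "rotation": [0, 0, 0]},
  {"claw": 0.55, "slide": [0, 0, -2], "rotation": [0, 0, 0]},
  {"claw": 0.55, "slide": [0, 1, -3], "rotation": [0, 0, 0]},
  {"claw": 0.55, "slide": [0, 2, -3], "rotation": [0, 0, 0]},
  {"claw": 0.55, "slide": [0, 3, -3], "rotation": [0, 0, 0]},
  {"claw": 0.55, "slide": [0, 3, -3], "rotation": [0, 0, 0]},
  {"claw": 0.55, "slide": [0, 0, 0], "rotation": [0, 0, 0]},
])

```text
time_s: 23.15
eef_pos: [0.663, 0.2064, 0.3317]
tcp_rot: [[0.997, 0.045, 0.06], [0.074, -0.708, -0.702], [0.01, 0.705, -0.709]]
force: [-0.0, -0.1, 0.5]
finger_gap: 0.0504
```

```bash
python3 - <<'E'
from h import *
rel(cen,RB)
c=viewer.camera("top");t=c["color"];sc=viewer.camera("scene")["color"]
h=cv2.cvtColor(t,cv2.COLOR_RGB2HSV)[145:220,380:425]
dm=((h[:,:,2]>100)&(h[:,:,2]<185)&(h[:,:,1]<60)).astype(np.uint8)
n,_,st,ce=cv2.connectedComponentsWithStats(dm)
D=[x+[380,145] for s_,x in zip(st,ce) if 50<s_[4]<100]
o=cen+.0095*N
for u,v in D:
    p,d=ray(c,u,v);q=p+d*(np.dot(o-p,N)/np.dot(d,N))-o;print(np.round([q@X*1000,q@Y*1000],1))
a0=cv2.imread("pics/a_scene.png")[:,:,::-1]
for im in(a0,sc):
    hh=cv2.cvtColor(np.ascontiguousarray(im),cv2.COLOR_RGB2HSV);m=cv2.inRange(hh,(8,150,120),(22,255,255));m[:, :265]=0;m[:,370:]=0;m[:220]=0;m[280:]=0;mo=cv2.moments(m,True);print("orange",mo["m00"],mo["m10"]/mo["m00"],mo["m01"]/mo["m00"])
a=sc[90:210,280:424,::-1];b=t[135:225,360:440,::-1]
cv2.imwrite("pics/m.png",np.hstack([cv2.resize(a,(400,333)),cv2.resize(b,(400,450))[:333] if 0 else cv2.resize(b,(296,333))]))
E
```

```text
slide first cm [-1.04 -9.46 25.23] | then rot deg [-0.19 -0.53 -0.31] | slide after rot [-0.76 -9.55 25.21] t 23.15 q [ 0.619  0.604  1.208 -0.664  1.751  2.141] F [-0.  -0.1  0.5] gap 0.0504 p [0.663  0.2064 0.3317]
[33.6 16.6]
[ 33.6 -19.5]
[-0.3 15.5]
[-34.3  14.5]
[-33.9 -21.4]
orange 483.0 312.60041407867493 245.81780538302277
orange 483.0 312.60041407867493 245.81780538302277
```

View pics/m.png

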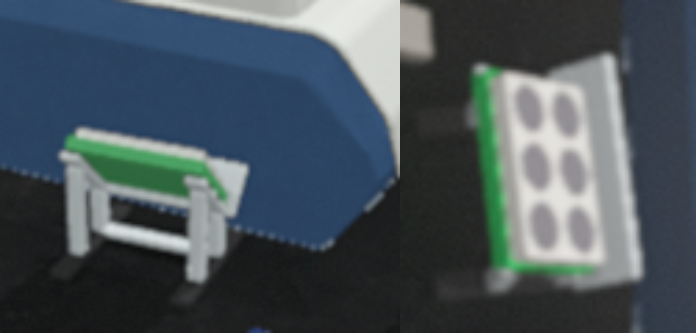

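Request:
send_rows([
  {"claw": 0.55, "slide": [0, 0, 0], "rotation": [0, 0, 0]},
  {"claw": 0.55, "slide": [0, 0, 0], "rotation": [0, 0, 0]},
])

```text
time_s: 23.45
eef_pos: [0.661, 0.2044, 0.3223]
tcp_rot: [[0.997, 0.054, 0.051], [0.074, -0.703, -0.707], [-0.002, 0.709, -0.705]]
force: [0.3, -0.3, -0.4]
finger_gap: 0.0504
```

```bash
python3 -c "
from plant import r
print(r.hand_in())"
```

```text
the job is handed in; nothing more can be done
None
```

The green-lidded dish is turned over and back in its own stand, with the white dish on top and the lid underneath. I gripped the pair at its upper edge, lifted it, turned it 180° about the tool axis and set it down. I handed in at about 23.5 s of the 42 s allowed.

- **Along the ledge:** After the first release the pair sat about 6 mm off centre. I gripped it again, shifted it 6 mm and set it down; it now measures within about 0.5 mm of where it started.
- **Resting flat:** On the last set-down the forces were only a few newtons. The final pictures show the lid flat on both rails with its lower edge at the ledge, and the gripper well clear.
- **Orange set:** It did not move; its patch in the scene view is identical before and after.
- **Small disagreement:** In the final top view the dish measures about 2.5 mm lower down the slope and 1.5° to 2° different in yaw from my first estimate of the pair, which was taken from the lid. I put this down to lid play and calibration error; the dish edge looks parallel to the ledge.

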